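# Clip a relay module onto the rail of a seed drill's control plate

## Task

Mount the relay module on the aluminium rail of the blue plate, in the free stretch between the terminal blocks and the end stop. Tilt it and hook its rigid black lip under the rail edge on the robot's side, let go so that it leans there on its own, then, without gripping it, push its raised end down until the orange foot clip snaps under the other rail edge and it sits flat and square on the rail. Do not force it, leave the other things on the bench where they are, and take the gripper away.

Things in the scene. Friction and masses are not known exactly. Their poses are not given: they have to be found in the camera images.
- rail_slot (a point): Middle of the rail's free stretch: on its centre line, level with its top, 35 mm above the bench. y runs along the rail, x across it (away from the robot at yaw 0), z up. Free stretch: y = -93 mm (end stop, 20 mm higher than the rail) to y = +92 mm (terminal blocks, 18 mm higher). In the next entries 'rail axes' are these.
- near_lip (a point): Outer top edge of the rail lip on the robot's side: x = -17.5 mm, z = 0 in rail axes. The aluminium rail is a hat section open upwards with two flat lips, each 2.3 mm thick, overhanging the rail's walls by 6 mm, free underneath. The hook goes under this one. The other lip ends at x = +17.5 mm, where the clip snaps.
- plate: Blue plate, 200 x 280 x 10 mm, fixed flat on the bench, carrying the rail; origin under its centre, axes as the rail's. Its surface lies 25 mm below the rail's top. A grey duct runs along it at x = 73 to 95 mm, its top 1 mm lower than the rail's.
- relay_seat (a point): Centre of the module's flat underside that meets the rail; at the start it stands level on its feet, this point 11.7 mm up. Module axes: x from hook end to clip end, y across, z up. Mounted, they are parallel to the rail axes and this point is at rail x = 0 (play 1.5 mm), z = 0. Base (grey): x -32 to 46, z 0 to 25 mm, 40 mm wide. Centre of mass near x = 2, z = 17 mm; 0.15 to 0.33 kg.
- relay_grip (a point): Centre of the orange block over the hook end of the module, the place to grip across y: 40 mm wide in y, 34 mm long, top at z = 50 mm; this point lies at x = -15, z = 38 mm from relay_seat in module axes.
- relay_hook (a point): Tip (upper edge) of the rigid black hook's tongue, 30 mm wide: x = -14.5, z = -5.8 mm from relay_seat. The tongue points to +x; its upper face rises at 24 degrees from this tip to x = -19, z = -3.8 mm at the hook's leg (5 mm thick, down to z = -11.7). So with the hook end tilted down 24 degrees that face is level and slides under a lip until the leg meets the lip's edge.
- relay_press (a point): Middle of the blue pad (26 x 30 mm) on the low part of the module, over the clip end: x = 22, z = 25.5 mm from relay_seat; the place to push down with shut fingers. The orange block's wall stands 20 mm from it towards the hook end.
- clip_tip (a point): Inner tip of the sprung orange foot clip, 20 mm wide: at rest x = 13.5, z = -3.9 mm from relay_seat, catch face at z = -3.3 mm; below it a ramp to x = 18, z = -11.4 mm. Hooked and released, the module leans on this ramp, clip end up 10 to 20 degrees. Pushing the pad down with some 8 to 22 N slides the clip out 4 mm, then it snaps under the lip and the module sits level.
- clip (a joint): How far the foot clip is pushed outwards, m: 0 at rest and again when snapped under the lip, up to 0.007; spring of 4.2 N preload and 0.7 N per mm.
- screwdriver_grip (a point): Handle of the yellow screwdriver lying on the bench; leave it.
- meter: Red hand-held meter, 75 x 135 x 38 mm, origin under its centre; leave it.
- coupling: Steel threaded ring, 60 mm across, 28 mm high, origin under its centre; leave it.
- caliper: Steel caliper, 230 mm long along its x, lying on the bench, 9 mm high, jaws to its -y; leave it.
Mind the look-alikes: they are no part of the job. What is shaped like the part that bears relay_seat but red is not meant.

How it is judged (in metres and radians):
On the way:
1. the module leans on the rail by itself: tongue under the lip on the robot's side, clip end still raised, fingers off it (x of relay_hook in the frame of rail_slot between -0.0168 and -0.009 m and z of relay_hook in the frame of rail_slot between -0.014 and -0.0025 m and y of relay_seat in the frame of rail_slot between -0.08 and 0.08 m and angle between the z axis of relay_seat and the z axis of rail_slot, either way round between 0.12 and 0.6 rad and z of clip_tip in the frame of rail_slot above -0.001 m and angle between the y axis of relay_seat and the y axis of rail_slot, either way round below 0.12 rad and contact force between the fingers and relay below 0.2 N), for 0.2 s.
At the end, for the whole second after the job is handed in: The module sits at rest on the rail in the free stretch, flat within 0.05 rad and 1.5 mm, square within 0.08 rad, hook tongue at least 0.7 mm under the lip on the robot's side, clip snapped at least 1 mm under the other lip and sprung back to within 2 mm, and the fingers are off it (x of relay_seat in the frame of rail_slot between -0.003 and 0.003 m and z of relay_seat in the frame of rail_slot between -0.0015 and 0.0015 m and y of relay_seat in the frame of rail_slot between -0.08 and 0.08 m and x of relay_hook in the frame of rail_slot between -0.0168 and -0.009 m and z of relay_hook in the frame of rail_slot between -0.009 and -0.003 m and x of clip_tip in the frame of rail_slot between 0.009 and 0.0164 m and z of clip_tip in the frame of rail_slot between -0.0065 and -0.0023 m and angle between the z axis of relay_seat and the z axis of rail_slot, either way round below 0.05 rad and angle between the x axis of relay_seat and the x axis of rail_slot, either way round below 0.08 rad and value of joint clip below 0.002 m and linear speed of relay below 0.01 m/s and contact force between the fingers and relay below 0.2 N); the robot touches nothing.
It fails at once if screwdriver moved more than 25 mm (distance of screwdriver_grip from where it was at the start of the episode above 0.025 m).
It fails at once if meter moved more than 25 mm (distance of meter from where it was at the start of the episode above 0.025 m).
It fails at once if coupling moved more than 25 mm (distance of coupling from where it was at the start of the episode above 0.025 m).
It fails at once if caliper moved more than 25 mm (distance of caliper from where it was at the start of the episode above 0.025 m).
It fails at once if the module is forced against the rail or plate with more than 45 N (contact force between relay and plate above 45 N).
It also fails if it takes over 67 s, if anything falls off the work surface, if the arm or the gripper's body presses on something with over 40 N, if the wrist force passes 120 N, or if a joint passes its speed limit or range.

## Robot

A 6-joint arm with a two-finger parallel gripper is mounted at the origin on the work surface. World frame = base frame: x ahead of the robot, y to its left, z up, the work surface at z = 0. Lengths are in mm, angles in rad, forces in N, time in s.
With the tool pointing down it reaches from about 350 to 975 mm from the base axis. Payload 7.1 kg.
Tool frame: the origin (TCP) lies on the mounting face of the last link; the fingertips stand 182 mm ahead of it and the grasp point (between the pads) lies 163 mm ahead of it (ctrl.tcp_to_tips is the distance from the TCP to the fingertips, in mm); z points along the fingers, y is the direction in which the jaws open and shut (so a half turn about z gives the same grasp; the last joint's range is limited). The gripper opens to 88 mm and grips with 3 to 60 N. Pads are 20 mm wide; open, the fingers measure 115 mm over their backs; the gripper's body (75 mm by 178 mm) begins 61 mm behind the grasp point.
Start: joints at [-1.217, 0.423, 1.63, -0, 1.089, -0.019], TCP at [227.657, -582.047, 404.675] pointing down, gripper open.
Joint ranges: [-3, 3], [-0.9, 2.11], [0.09, 2.58], [-1.31, 4.45], [0.11, 2.69], [-2.54, 2.54]. Speed limits (rad/s): [2.39, 2.39, 3.01, 3.14, 3.14, 3.14].

## Interface

Orientations are given as a rotation vector (axis times angle).
In Python, from workcell import ctrl gives the robot as it stands. The module is installed in compiled form; this text tells all that it offers.
- The arm moves only by the tool send_rows, never from a script. Its argument "commands" is a list of rows, each an object with "translation": the shift along the world's x, y, z normalised to -1 to 1, where 1 is 0.1 m, a list of three; "twist": the turn, a rotation vector about the world's x, y, z normalised to -1 to 1, where 1 is 0.5 rad, a list of three. A call has exactly 10 rows; each row is the pose to reach, as a shift and turn from the pose commanded when the call began; what a row does not reach only later rows make up. A row lasts 1/10 s, in which the tool goes at most 50 mm and 8.59 degrees, less where a joint would pass 70% of its speed; a pose out of reach is approached as far as the arm can. A call with a number of a shift or a turn outside -1 to 1 is refused whole. A call with a gripper value outside its range is refused whole. "grip" is the closure, from -1 (fully open) to 1 (shut), set as the call begins (left out, the last holds). The fingers move at their own pace and stop on an object; the grip force is fixed at half the most. Time passes only in rows, so rows that repeat a pose let the fingers close, or fill a call up. It gives the time, the measured TCP pose, the force and the opening at its end, in the units of the state.
- ctrl.get_obs(): the state, without advancing time (a new reading comes with each control period).
- ctrl.get_image(name): name is "side" or "top"; returns a dict with "img" (400x640x3 uint8, red, green, blue), "intrinsics" (3x3 intrinsics, pixels), "dist" ([k1, k2, p1, p2, k3] as OpenCV has them; the pictures are not rectified), "cam_to_world" (4x4, takes a point from camera to world coordinates). Camera axes: x right, y down, z forward; pixel columns grow to the right and rows downward; lengths in mm; the calibration is good to about 2 mm. A picture is of the moment at which its call begins. There is no depth.
- ctrl.close_job(): hands the job in, once; it reports no verdict.
The state is a dict: "t": time; "qpos": joint angles; "qvel": joint speeds; "joint_torque": joint torques, N m; "ee_pos": TCP position; "orientation": TCP orientation; "ft_force": force on the tool from outside, world axes, zero at the start; "moment": the same for the moment, N m; "width": finger opening in mm.
Only numpy, scipy, OpenCV 4.12 (cv2) and the standard library are available. Lean on these libraries where they do the work, as an engineer would, in place of code of your own. Each camera call takes 0.05 s, during which the arm holds its last target. There are 200 camera calls.

## Working session

There is one attempt and no reset: what is moved stays moved. The work goes in short steps, Python scripts to look and compute and a tool call to move; the robot and the scene stay as the last step left them, time stands still between calls to the robot, and variables do not carry over. Pictures are saved under pics/ and viewed, about 8 in all and at most 12, crops included, and the job is handed in when it is done.

Besides the shell and the picture viewer there is one more tool, called after ">>>" as name([rows], argument=value, ...), one row to a line, values as JSON. send_rows: Moves the arm, as the interface text tells. Its arguments: {"type":"object","properties":{"commands":{"type":"array","items":{"type":"object","properties":{"translation":{"type":"array","items":{"type":"number"}},"twist":{"type":"array","items":{"type":"number"}}}}},"grip":{"type":"number"}},"required":["commands"]}

```bash
mkdir -p pics
python3 - <<'E'
from workcell import ctrl
import cv2,numpy as np
o=ctrl.get_obs();print(o)
for n in("top","side"):
    d=ctrl.get_image(n);cv2.imwrite(f"pics/{n}0.png",d["img"][:,:,::-1]);np.savez(f"{n}0.npz",**d)
    print(n,d["intrinsics"],d["dist"],d["cam_to_world"])
E
```

```text
{'t': 0.0, 'qpos': array([-1.21700090e+00,  4.23861707e-01,  1.63068293e+00, -1.34405317e-05,
        1.08859116e+00, -1.90228591e-02]), 'qvel': array([-8.01255009e-04, -6.16195970e-04, -2.95200217e-04,  1.35041964e-04,
        1.46839889e-05,  9.11945146e-04]), 'joint_torque': array([-6.59855559e-04, -5.44623649e+01, -2.73664874e+01,  6.42961124e-02,
        2.27381196e-02, -1.19952456e-04]), 'ee_pos': array([ 227.56535875, -581.80489935,  403.8912294 ]), 'orientation': array([-3.08567281e+00, -5.81963920e-01,  4.22076660e-04]), 'ft_force': array([ 0.18922615, -0.12959444,  0.01454635]), 'moment': array([0.04422393, 0.02385588, 0.00039985]), 'width': 88.027040859115}
top [[425.14156865   0.         323.1776382 ]
 [  0.         425.14156865 200.62418329]
 [  0.           0.           1.        ]] [-0.09784757  0.          0.          0.          0.        ] [[-1.66396484e-02 -9.94350067e-01  1.04838285e-01  3.96364832e+02]
 [-9.99820999e-01  1.56029095e-02 -1.07013939e-02  1.09934897e+02]
 [ 9.00514952e-03 -1.04997586e-01 -9.94431704e-01  1.13461930e+03]
 [ 0.00000000e+00  0.00000000e+00  0.00000000e+00  1.00000000e+00]]
side [[370.45841058   0.         322.65462229]
 [  0.         370.45841058 198.38652155]
 [  0.           0.           1.        ]] [-0.06808171  0.          0.          0.          0.        ] [[-8.18676208e-01 -3.00844725e-01  4.89143862e-01  1.47643536e+02]
 [-5.74137325e-01  4.46077759e-01 -6.86571894e-01  6.37929782e+02]
 [-1.16446656e-02 -8.42915823e-01 -5.37919434e-01  4.64555255e+02]
 [ 0.00000000e+00  0.00000000e+00  0.00000000e+00  1.00000000e+00]]
```

View pics/top0.png

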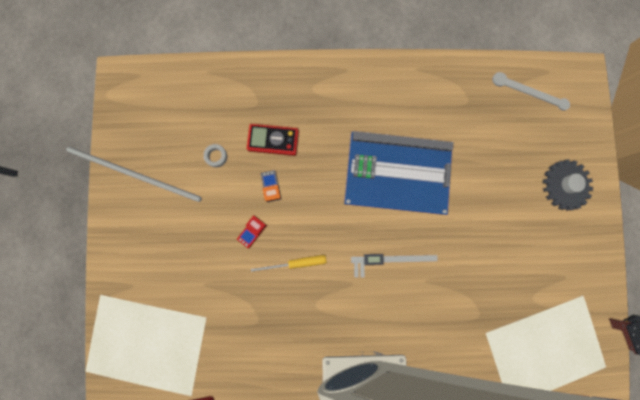

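View pics/side0.png

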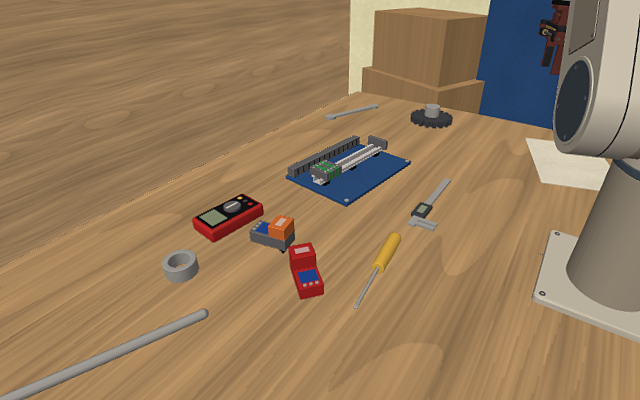

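```bash
cat > h.py <<'E'
import numpy as np,cv2
def load(n):
    d=dict(np.load(n)); return d
def ray(d,uv):
    uv=np.asarray(uv,float).reshape(-1,1,2)
    p=cv2.undistortPoints(uv,d["intrinsics"],d["dist"]).reshape(-1,2)
    T=d["cam_to_world"]; r=np.c_[p,np.ones(len(p))]@T[:3,:3].T
    return T[:3,3],r
def onz(d,uv,z):
    o,r=ray(d,uv); return o+r*((z-o[2])/r[:,2])[:,None]
def proj(d,P):
    T=np.linalg.inv(d["cam_to_world"]); 
    return cv2.projectPoints(np.asarray(P,float).reshape(-1,1,3),cv2.Rodrigues(T[:3,:3])[0],T[:3,3],d["intrinsics"],d["dist"])[0].reshape(-1,2)
def mask(d,lo,hi,box):
    h=cv2.cvtColor(d["img"],cv2.COLOR_RGB2HSV); m=cv2.inRange(h,np.array(lo),np.array(hi))
    b=np.zeros_like(m); x0,y0,x1,y1=box; b[y0:y1,x0:x1]=1; return m*b
E
python3 - <<'E'
from h import *
d=load("top0.npz"); s=load("side0.npz")
def rep(d,name,lo,hi,box,z):
    m=mask(d,lo,hi,box); cs,_=cv2.findContours(m,0,2); 
    if not cs: print(name,"none");return
    c=max(cs,key=cv2.contourArea); M=cv2.moments(m,True)
    r=cv2.minAreaRect(c); b=cv2.boxPoints(r)
    W=onz(d,np.r_[b,[[M['m10']/M['m00'],M['m01']/M['m00']]]],z)
    print(name,M['m00'],"ctr px",r[0],"box",W[:4,:2].round(1).tolist(),"mid",W[:4,:2].mean(0).round(1),"moment",W[4,:2].round(1))
rep(d,"orange",(5,150,120),(18,255,255),(250,160,290,210),61.7)
rep(d,"pad",(100,100,60),(125,255,255),(250,160,290,210),37.2)
rep(d,"plate",(100,100,40),(125,255,255),(330,120,470,225),10)
rep(d,"rail",(0,0,150),(179,60,255),(365,140,447,200),35)
rep(d,"green",(45,60,30),(90,255,255),(340,140,390,200),53)
A=cv2.resize(d["img"][115:225,330:470],None,fx=5.7,fy=5.7,interpolation=cv2.INTER_CUBIC)
B=cv2.resize(d["img"][155:220,235:300],(600,600),interpolation=cv2.INTER_CUBIC)
cv2.imwrite("pics/a.png",A[:,:,::-1][:600,:800])
E
```

```text
orange 151.0 ctr px (271.1153564453125, 193.07693481445312) box [[544.3, 253.7], [551.6, 213.9], [517.5, 207.3], [510.2, 247.0]] mid [530.9 230.5] moment [530.2 230.3]
pad 104.0 ctr px (269.0384826660156, 179.6923065185547) box [[578.6, 255.3], [583.9, 226.5], [559.9, 221.9], [554.6, 250.6]] mid [569.2 238.6] moment [569.5 238.7]
plate 4564.0 ctr px (398.54339599609375, 176.79185485839844) box [[508.0, 41.1], [679.1, 19.1], [646.4, -257.7], [474.6, -230.5]] mid [ 577. -107.] moment [ 569.4 -105. ]
rail 992.0 ctr px (409.0914611816406, 171.6768341064453) box [[577.9, -35.9], [615.9, -41.2], [593.2, -224.8], [555.1, -218.6]] mid [ 585.5 -130.1] moment [ 585.5 -129.2]
green 198.0 ctr px (360.39605712890625, 165.5395965576172) box [[572.9, 10.3], [629.0, 3.2], [627.6, -9.3], [571.4, -2.2]] mid [6.002e+02 5.000e-01] moment [599.1 -10.2]
```

View pics/a.png

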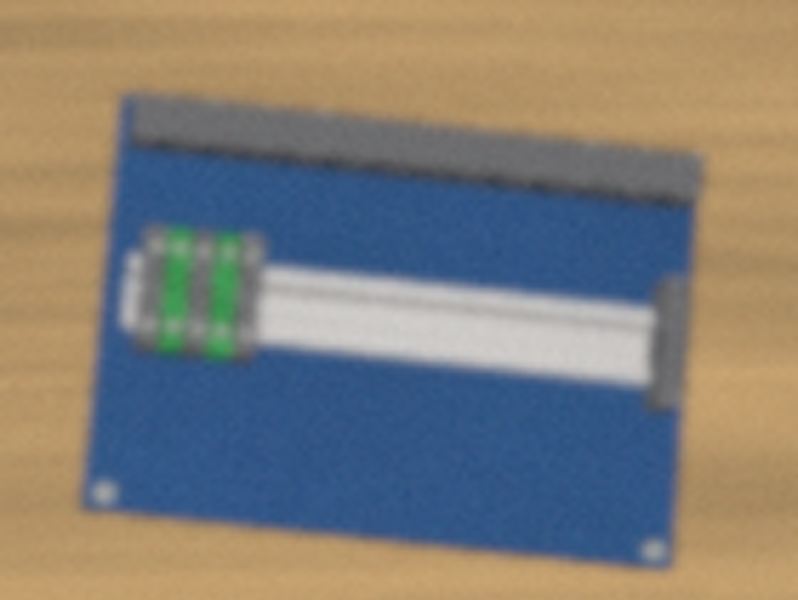

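Top view shows the plate, rail and free stretch (crop 260–655, centre line about row 325), and the module at px (270,186) with its orange end towards the robot. Estimates: rail slot (585.5,-130) at yaw -7.0°, module grip (532.6,232) at yaw 10.5°. Setting out.

>>> send_rows([
  {"translation":[0.038,0.1,-0.01],"twist":[0,0,-0.04]},
  {"translation":[0.076,0.2,-0.02],"twist":[0,0,-0.08]},
  {"translation":[0.114,0.3,-0.03],"twist":[0,0,-0.12]},
  {"translation":[0.152,0.4,-0.04],"twist":[0,0,-0.16]},
  {"translation":[0.19,0.5,-0.05],"twist":[0,0,-0.2]},
  {"translation":[0.228,0.6,-0.06],"twist":[0,0,-0.24]},
  {"translation":[0.266,0.7,-0.07],"twist":[0,0,-0.28]},
  {"translation":[0.304,0.8,-0.08],"twist":[0,0,-0.32]},
  {"translation":[0.342,0.9,-0.09],"twist":[0,0,-0.36]},
  {"translation":[0.38,1.0,-0.1],"twist":[0,0,-0.38]},
], grip=-1)

```text
t: 1.1
ee_pos: [265.7, -481.5, 394.3]
orientation: [-3.128, -0.286, 0.0]
ft_force: [-0.4, -0.0, 0.4]
width: 88.0
```

>>> send_rows([
  {"translation":[0.038,0.1,-0.01],"twist":[0,0,0]},
  {"translation":[0.076,0.2,-0.02],"twist":[0,0,0]},
  {"translation":[0.114,0.3,-0.03],"twist":[0,0,0]},
  {"translation":[0.152,0.4,-0.04],"twist":[0,0,0]},
  {"translation":[0.19,0.5,-0.05],"twist":[0,0,0]},
  {"translation":[0.228,0.6,-0.06],"twist":[0,0,0]},
  {"translation":[0.266,0.7,-0.07],"twist":[0,0,0]},
  {"translation":[0.304,0.8,-0.08],"twist":[0,0,0]},
  {"translation":[0.342,0.9,-0.09],"twist":[0,0,0]},
  {"translation":[0.38,1.0,-0.1],"twist":[0,0,0]},
])

```text
t: 2.1
ee_pos: [304.0, -381.2, 384.6]
orientation: [3.128, 0.287, 0.0]
ft_force: [0.8, -0.0, 1.2]
width: 87.8
```

>>> send_rows([
  {"translation":[0.038,0.1,-0.01],"twist":[0,0,0]},
  {"translation":[0.076,0.2,-0.02],"twist":[0,0,0]},
  {"translation":[0.114,0.3,-0.03],"twist":[0,0,0]},
  {"translation":[0.152,0.4,-0.04],"twist":[0,0,0]},
  {"translation":[0.19,0.5,-0.05],"twist":[0,0,0]},
  {"translation":[0.228,0.6,-0.06],"twist":[0,0,0]},
  {"translation":[0.266,0.7,-0.07],"twist":[0,0,0]},
  {"translation":[0.304,0.8,-0.08],"twist":[0,0,0]},
  {"translation":[0.342,0.9,-0.09],"twist":[0,0,0]},
  {"translation":[0.38,1.0,-0.1],"twist":[0,0,0]},
])

```text
t: 3.1
ee_pos: [342.0, -281.2, 374.6]
orientation: [3.128, 0.287, 0.0]
ft_force: [-0.8, 0.6, -0.4]
width: 88.0
```

>>> send_rows([
  {"translation":[0.038,0.1,-0.01],"twist":[0,0,0]},
  {"translation":[0.076,0.2,-0.02],"twist":[0,0,0]},
  {"translation":[0.114,0.3,-0.03],"twist":[0,0,0]},
  {"translation":[0.152,0.4,-0.04],"twist":[0,0,0]},
  {"translation":[0.19,0.5,-0.05],"twist":[0,0,0]},
  {"translation":[0.228,0.6,-0.06],"twist":[0,0,0]},
  {"translation":[0.266,0.7,-0.07],"twist":[0,0,0]},
  {"translation":[0.304,0.8,-0.08],"twist":[0,0,0]},
  {"translation":[0.342,0.9,-0.09],"twist":[0,0,0]},
  {"translation":[0.38,1.0,-0.1],"twist":[0,0,0]},
])

```text
t: 4.1
ee_pos: [380.0, -181.2, 364.6]
orientation: [3.128, 0.287, 0.0]
ft_force: [0.0, -0.0, -0.7]
width: 87.6
```

>>> send_rows([
  {"translation":[0.038,0.1,-0.01],"twist":[0,0,0]},
  {"translation":[0.076,0.2,-0.02],"twist":[0,0,0]},
  {"translation":[0.114,0.3,-0.03],"twist":[0,0,0]},
  {"translation":[0.152,0.4,-0.04],"twist":[0,0,0]},
  {"translation":[0.19,0.5,-0.05],"twist":[0,0,0]},
  {"translation":[0.228,0.6,-0.06],"twist":[0,0,0]},
  {"translation":[0.266,0.7,-0.07],"twist":[0,0,0]},
  {"translation":[0.304,0.8,-0.08],"twist":[0,0,0]},
  {"translation":[0.342,0.9,-0.09],"twist":[0,0,0]},
  {"translation":[0.38,1.0,-0.1],"twist":[0,0,0]},
])

```text
t: 5.1
ee_pos: [418.0, -81.2, 354.6]
orientation: [3.128, 0.287, 0.0]
ft_force: [-0.2, -0.5, 0.5]
width: 88.1
```

>>> send_rows([
  {"translation":[0.038,0.1,-0.01],"twist":[0,0,0]},
  {"translation":[0.076,0.2,-0.02],"twist":[0,0,0]},
  {"translation":[0.114,0.3,-0.03],"twist":[0,0,0]},
  {"translation":[0.152,0.4,-0.04],"twist":[0,0,0]},
  {"translation":[0.19,0.5,-0.05],"twist":[0,0,0]},
  {"translation":[0.228,0.6,-0.06],"twist":[0,0,0]},
  {"translation":[0.266,0.7,-0.07],"twist":[0,0,0]},
  {"translation":[0.304,0.8,-0.08],"twist":[0,0,0]},
  {"translation":[0.342,0.9,-0.09],"twist":[0,0,0]},
  {"translation":[0.38,1.0,-0.1],"twist":[0,0,0]},
])

```text
t: 6.1
ee_pos: [456.0, 18.8, 344.6]
orientation: [3.128, 0.287, 0.0]
ft_force: [0.1, 0.3, 0.5]
width: 87.8
```

>>> send_rows([
  {"translation":[0.038,0.1,-0.01],"twist":[0,0,0]},
  {"translation":[0.076,0.2,-0.02],"twist":[0,0,0]},
  {"translation":[0.114,0.3,-0.03],"twist":[0,0,0]},
  {"translation":[0.152,0.4,-0.04],"twist":[0,0,0]},
  {"translation":[0.19,0.5,-0.05],"twist":[0,0,0]},
  {"translation":[0.228,0.6,-0.06],"twist":[0,0,0]},
  {"translation":[0.266,0.7,-0.07],"twist":[0,0,0]},
  {"translation":[0.304,0.8,-0.08],"twist":[0,0,0]},
  {"translation":[0.342,0.9,-0.09],"twist":[0,0,0]},
  {"translation":[0.38,1.0,-0.1],"twist":[0,0,0]},
])

```text
t: 7.1
ee_pos: [494.0, 118.8, 334.6]
orientation: [3.128, 0.287, -0.0]
ft_force: [-0.9, -0.1, 0.1]
width: 87.7
```

>>> send_rows([
  {"translation":[0.038,0.12,-0.03],"twist":[0,0,0]},
  {"translation":[0.076,0.24,-0.06],"twist":[0,0,0]},
  {"translation":[0.114,0.36,-0.09],"twist":[0,0,0]},
  {"translation":[0.152,0.48,-0.12],"twist":[0,0,0]},
  {"translation":[0.19,0.6,-0.15],"twist":[0,0,0]},
  {"translation":[0.228,0.7,-0.18],"twist":[0,0,0]},
  {"translation":[0.266,0.8,-0.21],"twist":[0,0,0]},
  {"translation":[0.304,0.9,-0.24],"twist":[0,0,0]},
  {"translation":[0.342,1.0,-0.27],"twist":[0,0,0]},
  {"translation":[0.385,1.0,-0.3],"twist":[0,0,0]},
])

```text
t: 8.1
ee_pos: [532.5, 219.1, 304.5]
orientation: [-3.128, -0.288, -0.001]
ft_force: [-0.1, -0.1, -0.4]
width: 87.9
```

>>> send_rows([
  {"translation":[0,0.07,-0.1],"twist":[0,0,0]},
  {"translation":[0,0.14,-0.2],"twist":[0,0,0]},
  {"translation":[0,0.14,-0.3],"twist":[0,0,0]},
  {"translation":[0,0.14,-0.4],"twist":[0,0,0]},
  {"translation":[0,0.14,-0.5],"twist":[0,0,0]},
  {"translation":[0,0.14,-0.6],"twist":[0,0,0]},
  {"translation":[0,0.14,-0.7],"twist":[0,0,0]},
  {"translation":[0,0.14,-0.8],"twist":[0,0,0]},
  {"translation":[0,0.14,-0.9],"twist":[0,0,0]},
  {"translation":[0,0.14,-0.92],"twist":[0,0,0]},
])

```text
t: 9.1
ee_pos: [531.8, 231.8, 211.3]
orientation: [3.128, 0.287, -0.003]
ft_force: [-0.3, 0.1, -0.4]
width: 88.0
```

Run:
```python
from workcell import ctrl
from h import *
d=ctrl.get_image("side");im=d["img"]
cv2.imwrite("pics/s1.png",cv2.resize(im[120:320,160:400],None,fx=3.3,fy=3,interpolation=cv2.INTER_CUBIC)[:600,:800,::-1])
o=ctrl.get_obs();print(o["ee_pos"],o["ft_force"])
```

```text
[531.84050195 231.80466887 211.56085053] [-0.73760042  0.17120591  0.14777694]
```

View pics/s1.png

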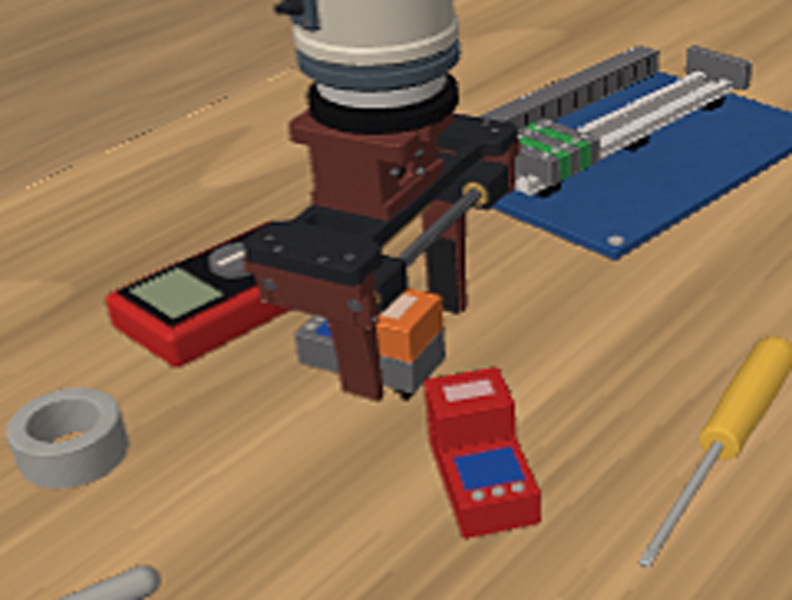

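Fingers straddle the orange block (about px 410,325 in the crop), and nothing else is near them. Closing.

>>> send_rows([
  {"translation":[0,0,0]},
  {"translation":[0,0,0]},
  {"translation":[0,0,0]},
  {"translation":[0,0,0]},
  {"translation":[0,0,0]},
  {"translation":[0,0,0]},
  {"translation":[0,0,0]},
  {"translation":[0,0,0]},
  {"translation":[0,0,0]},
  {"translation":[0,0,0]},
], grip=1)

```text
validation failed for argument at $.co...
```

Run:
```python
from workcell import ctrl
import numpy as np
o=ctrl.get_obs();print(o)
np.save("grasp.npy",np.r_[o["ee_pos"],o["orientation"]])
```

```text
{'t': 9.15, 'qpos': array([3.90509894e-01, 6.37807406e-01, 1.82303041e+00, 3.58228775e-05,
       6.82408805e-01, 1.77852768e+00]), 'qvel': array([-0.00105704, -0.01966876, -0.00419072, -0.00055557,  0.01145338,
       -0.00143364]), 'joint_torque': array([-1.25146634e-02, -5.67106748e+01, -1.72506738e+01, -7.96927998e-04,
       -1.23383193e-01, -4.53988991e-05]), 'ee_pos': array([531.84050195, 231.80466887, 211.56085053]), 'orientation': array([ 3.12802161e+00,  2.86622264e-01, -2.49276014e-03]), 'ft_force': array([-0.73760042,  0.17120591,  0.14777694]), 'moment': array([ 0.03511007, -0.01560656,  0.01685208]), 'width': 87.71396626543493}
```

>>> send_rows([
  {"translation":[0,0,0],"twist":[0,0,0]},
  {"translation":[0,0,0],"twist":[0,0,0]},
  {"translation":[0,0,0],"twist":[0,0,0]},
  {"translation":[0,0,0],"twist":[0,0,0]},
  {"translation":[0,0,0],"twist":[0,0,0]},
  {"translation":[0,0,0],"twist":[0,0,0]},
  {"translation":[0,0,0],"twist":[0,0,0]},
  {"translation":[0,0,0],"twist":[0,0,0]},
  {"translation":[0,0,0],"twist":[0,0,0]},
  {"translation":[0,0,0],"twist":[0,0,0]},
], grip=1)

```text
t: 10.15
ee_pos: [532.2, 231.9, 212.8]
orientation: [-3.128, -0.287, -0.0]
ft_force: [-0.4, -0.1, 1.3]
width: 40.2
```

Run:
```python
from workcell import ctrl
import numpy as np
o=ctrl.get_obs();print(o["t"],o["ee_pos"],o["orientation"],o["ft_force"],o["width"])
np.save("grasp.npy",np.r_[o["ee_pos"],o["orientation"]])
```

```text
10.15 [532.20886017 231.94722427 212.75677602] [-3.12843940e+00 -2.86588810e-01 -1.76919656e-04] [-0.36562929 -0.05909896  1.33787614] 40.164266708540254
```

>>> send_rows([
  {"translation":[0,0,0.05],"twist":[0,0,0]},
  {"translation":[0,0,0.15],"twist":[0,0,0]},
  {"translation":[0,0,0.3],"twist":[0,0,0]},
  {"translation":[0,0,0.45],"twist":[0,0,0]},
  {"translation":[0,-0.05,0.6],"twist":[0,0,0]},
  {"translation":[0,-0.1,0.75],"twist":[0,0,0]},
  {"translation":[0,-0.2,0.9],"twist":[0,0,0]},
  {"translation":[0,-0.3,1.0],"twist":[0,0,0]},
  {"translation":[0,-0.4,1.0],"twist":[0,0,0]},
  {"translation":[0,-0.5,1.0],"twist":[0,0,0]},
])

```text
t: 11.15
ee_pos: [532.0, 180.8, 312.7]
orientation: [3.128, 0.286, -0.0]
ft_force: [-0.0, -0.0, -2.1]
width: 39.6
```

>>> send_rows([
  {"translation":[-0.02,-0.1,0],"twist":[0,0,-0.06]},
  {"translation":[-0.04,-0.2,0],"twist":[0,0,-0.12]},
  {"translation":[-0.06,-0.3,0],"twist":[0,0,-0.18]},
  {"translation":[-0.08,-0.4,0],"twist":[0,0,-0.24]},
  {"translation":[-0.1,-0.5,0],"twist":[0,0,-0.3]},
  {"translation":[-0.12,-0.6,0],"twist":[0,0,-0.36]},
  {"translation":[-0.14,-0.7,0],"twist":[0,0,-0.42]},
  {"translation":[-0.16,-0.8,0],"twist":[0,0,-0.48]},
  {"translation":[-0.18,-0.9,0],"twist":[0,0,-0.54]},
  {"translation":[-0.2,-1.0,0],"twist":[0,0,-0.613]},
])

```text
t: 12.15
ee_pos: [512.0, 81.1, 312.7]
orientation: [-3.135, 0.198, -0.0]
ft_force: [0.2, -0.3, -1.7]
width: 40.1
```

>>> send_rows([
  {"translation":[-0.03,-0.1,0],"twist":[-0.01,-0.083,0]},
  {"translation":[-0.06,-0.2,0],"twist":[-0.021,-0.166,0]},
  {"translation":[-0.09,-0.3,0],"twist":[-0.031,-0.25,0]},
  {"translation":[-0.12,-0.4,0],"twist":[-0.041,-0.333,0]},
  {"translation":[-0.15,-0.5,0],"twist":[-0.052,-0.416,0]},
  {"translation":[-0.18,-0.6,0],"twist":[-0.062,-0.5,0]},
  {"translation":[-0.21,-0.7,0],"twist":[-0.072,-0.582,0]},
  {"translation":[-0.24,-0.8,0],"twist":[-0.082,-0.666,0]},
  {"translation":[-0.27,-0.9,0],"twist":[-0.093,-0.75,0]},
  {"translation":[-0.3,-1.0,0],"twist":[-0.103,-0.832,0]},
])

```text
t: 13.15
ee_pos: [481.8, -18.8, 312.7]
orientation: [3.042, -0.191, 0.649]
ft_force: [-0.2, -0.3, -2.0]
width: 40.0
```

>>> send_rows([
  {"translation":[-0.03,-0.1,0],"twist":[0,0,0]},
  {"translation":[-0.06,-0.2,0],"twist":[0,0,0]},
  {"translation":[-0.09,-0.3,0],"twist":[0,0,0]},
  {"translation":[-0.12,-0.4,-0.05],"twist":[0,0,0]},
  {"translation":[-0.15,-0.55,-0.1],"twist":[0,0,0]},
  {"translation":[-0.18,-0.7,-0.2],"twist":[0,0,0]},
  {"translation":[-0.21,-0.85,-0.3],"twist":[0,0,0]},
  {"translation":[-0.21,-0.966,-0.45],"twist":[0,0,0]},
  {"translation":[-0.21,-0.966,-0.592],"twist":[0,0,0]},
  {"translation":[-0.21,-0.966,-0.592],"twist":[0,0,0]},
])

```text
t: 14.15
ee_pos: [460.3, -115.1, 252.1]
orientation: [3.044, -0.192, 0.642]
ft_force: [-0.3, -0.3, -2.1]
width: 39.8
```

Run:
```python
from workcell import ctrl
from h import *
o=ctrl.get_obs();print(o["t"],o["ee_pos"],o["orientation"],o["ft_force"],o["width"])
for n in("top","side"):
    d=ctrl.get_image(n);np.savez(f"{n}2.npz",**d)
    if n=="top": A=cv2.resize(d["img"][110:210,335:475],(560,400),interpolation=cv2.INTER_CUBIC)
    else: B=cv2.resize(d["img"][110:210,280:420],(560,400),interpolation=cv2.INTER_CUBIC)
cv2.imwrite("pics/p2.png",np.vstack([A[:300],B[:300]])[:,:,::-1])
```

```text
14.15 [ 460.27528009 -115.12273681  252.08571057] [ 3.043981   -0.19232932  0.64214742] [-0.27866957 -0.28114634 -2.09363892] 39.84868494352867
```

View pics/p2.png

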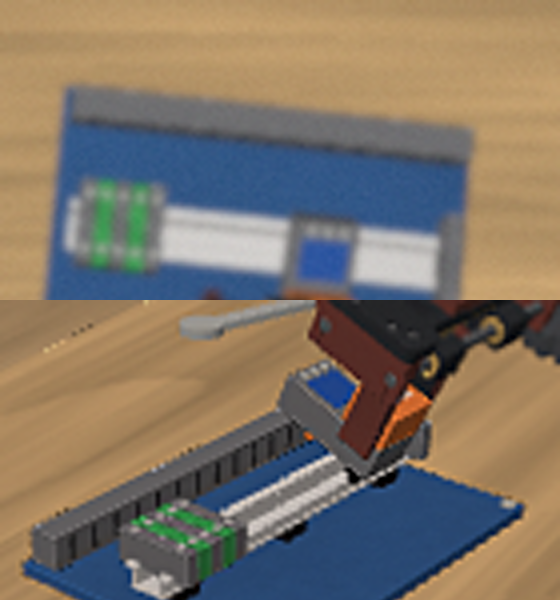

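```bash
cat >> h.py <<'E'
S=np.array([585.5,-130,35.]); yaw=np.arctan2(-22.7,183.4)
Rr=np.array([[np.cos(yaw),-np.sin(yaw),0],[np.sin(yaw),np.cos(yaw),0],[0,0,1]])
def modpts(pos,rv,e=-0.4):
    """module points in rail axes from TCP pose; tool x along module x, tool z down"""
    R=cv2.Rodrigues(np.array(rv,float))[0]
    M=R@np.diag([1,-1,-1.])
    if (M@[1,0,0])[0]<0: M=M@np.diag([-1,-1,1.])
    t=np.array([-15+e,0,201.0])
    f=lambda p: Rr.T@(pos+M@(np.array(p,float)-t)-S)
    a=Rr.T@M
    return dict(tip=f([-14.5,0,-5.8]),seat=f([0,0,0]),pad=f([22,0,25.5]),tilt=np.degrees(np.arcsin(a[2,0])),yawerr=np.degrees(np.arctan2(a[1,0],a[0,0])),roll=np.degrees(np.arcsin(a[2,1])))
E
python3 - <<'E'
from h import *
from workcell import ctrl
o=ctrl.get_obs();d=load("top2.npz");s=load("side2.npz")
r=modpts(o["ee_pos"],o["orientation"]);print({k:np.round(v,2) for k,v in r.items()})
W=lambda p:S+Rr@p
print("pad px pred",proj(d,W(r["pad"])),proj(s,W(r["pad"])))
for n,dd,box in(("top",d,(405,160,430,185)),("side",s,(345,125,375,150))):
    h=cv2.cvtColor(dd["img"],cv2.COLOR_RGB2HSV); x0,y0,x1,y1=box
    m=cv2.inRange(h,np.array([100,120,135]),np.array([125,255,255]));b=np.zeros_like(m);b[y0:y1,x0:x1]=m[y0:y1,x0:x1]
    M=cv2.moments(b,True);c=(M['m10']/M['m00'],M['m01']/M['m00']);print(n,M['m00'],c,"on z:",Rr.T@(onz(dd,[c],W(r["pad"])[2])[0]-S))
    ys,xs=np.nonzero(b);print(xs.min(),xs.max(),ys.min(),ys.max())
# rail from side camera, start image
h=load("side0.npz")
# expected projections of near lip edge endpoints
for y in(-90,0,88):
  print(proj(h,[W(np.array([x,y,0])) for x in(-17.5,17.5)]).round(1).tolist())
E
```

```text
{'tip': array([-40.56,  -0.2 ,  29.91]), 'seat': array([-29.66,  -0.22,  41.1 ]), 'pad': array([-19.92,  -0.26,  73.34]), 'tilt': np.float64(23.97), 'yawerr': np.float64(-0.09), 'roll': np.float64(0.04)}
pad px pred [[414.88362404 174.47998642]] [[363.33454045 131.44320027]]
top 173.0 (418.242774566474, 171.16184971098266) on z: [-10.74010918  -7.91040519  73.34311656]
405 429 160 184
side 57.0 (362.87719298245617, 131.50877192982455) on z: [-19.31629327   0.83025444  73.34311656]
357 368 128 136
[[381.0, 146.7], [370.6, 143.3]]
[[361.2, 157.6], [350.7, 153.8]]
[[339.6, 169.7], [328.8, 165.4]]
```

Run:
```python
from h import *
d=load("top2.npz");s=load("side0.npz")
g=d["img"].astype(int)
print("top pad col416, rows160-186 (R,B):",[(r,g[r,416,0],g[r,416,2]) for r in range(162,186)])
W=lambda p:S+Rr@p
# side view rail cross-profiles: intensity along rail x at several y, top plane
gs=cv2.cvtColor(s["img"],cv2.COLOR_RGB2GRAY)
gt=cv2.cvtColor(load("top0.npz")["img"],cv2.COLOR_RGB2GRAY)
xs=np.arange(-32,33,2.)
for n,c,im in(("side",s,gs),("top",load("top0.npz"),gt)):
  acc=[]
  for y in np.arange(-70,71,5.):
    p=proj(c,[W(np.array([x,y,0])) for x in xs]).astype(np.float32)
    acc.append(cv2.remap(im,p[:,:1],p[:,1:],cv2.INTER_LINEAR).ravel().astype(int))
  acc=np.array(acc)
  for nm,a in(("y<0",acc[:14]),("y>0",acc[14:])):print(n,nm,list(zip(xs.astype(int).tolist(),a.mean(0).astype(int).tolist())))
```

```text
top pad col416, rows160-186 (R,B): [(162, np.int64(54), np.int64(130)), (163, np.int64(61), np.int64(113)), (164, np.int64(74), np.int64(98)), (165, np.int64(96), np.int64(101)), (166, np.int64(121), np.int64(122)), (167, np.int64(140), np.int64(138)), (168, np.int64(138), np.int64(142)), (169, np.int64(119), np.int64(143)), (170, np.int64(83), np.int64(147)), (171, np.int64(60), np.int64(158)), (172, np.int64(45), np.int64(160)), (173, np.int64(45), np.int64(159)), (174, np.int64(43), np.int64(158)), (175, np.int64(44), np.int64(159)), (176, np.int64(43), np.int64(158)), (177, np.int64(47), np.int64(161)), (178, np.int64(50), np.int64(158)), (179, np.int64(65), np.int64(152)), (180, np.int64(88), np.int64(139)), (181, np.int64(105), np.int64(120)), (182, np.int64(115), np.int64(106)), (183, np.int64(125), np.int64(76)), (184, np.int64(144), np.int64(55)), (185, np.int64(171), np.int64(44))]
side y<0 [(-32, 58), (-30, 103), (-28, 138), (-26, 140), (-24, 123), (-22, 112), (-20, 120), (-18, 145), (-16, 172), (-14, 187), (-12, 190), (-10, 189), (-8, 175), (-6, 147), (-4, 122), (-2, 111)
[... 582 characters left out ...]
28, 80), (-26, 80), (-24, 83), (-22, 92), (-20, 113), (-18, 142), (-16, 170), (-14, 190), (-12, 199), (-10, 202), (-8, 202), (-6, 201), (-4, 201), (-2, 201), (0, 201), (2, 199), (4, 194), (6, 186), (8, 179), (10, 180), (12, 186), (14, 187), (16, 175), (18, 151), (20, 121), (22, 96), (24, 84), (26, 80), (28, 80), (30, 79), (32, 79)]
top y>0 [(-32, 79), (-30, 80), (-28, 79), (-26, 79), (-24, 83), (-22, 92), (-20, 114), (-18, 144), (-16, 173), (-14, 191), (-12, 200), (-10, 203), (-8, 202), (-6, 201), (-4, 201), (-2, 203), (0, 203), (2, 200), (4, 194), (6, 185), (8, 179), (10, 181), (12, 188), (14, 188), (16, 175), (18, 149), (20, 119), (22, 94), (24, 82), (26, 79), (28, 78), (30, 79), (32, 79)]
```

Side crop shows the module tilted above the rail with its hook just robot-side of the near lip. Rail and pad fit the kinematics within about 1–2 mm, so I lower and approach the lip.

>>> send_rows([
  {"translation":[0,0,-0.07],"twist":[0,0,0]},
  {"translation":[0,0,-0.14],"twist":[0,0,0]},
  {"translation":[0,0,-0.21],"twist":[0,0,0]},
  {"translation":[0,0,-0.28],"twist":[0,0,0]},
  {"translation":[0,0,-0.331],"twist":[0,0,0]},
  {"translation":[0.05,-0.006,-0.331],"twist":[0,0,0]},
  {"translation":[0.1,-0.012,-0.331],"twist":[0,0,0]},
  {"translation":[0.15,-0.019,-0.331],"twist":[0,0,0]},
  {"translation":[0.2,-0.025,-0.331],"twist":[0,0,0]},
  {"translation":[0.2,-0.025,-0.331],"twist":[0,0,0]},
])

```text
t: 15.25
ee_pos: [482.6, -117.8, 221.9]
orientation: [3.044, -0.187, 0.647]
ft_force: [0.2, 0.5, -2.2]
width: 39.9
```

```bash
cat > st.py <<'E'
from h import *
from workcell import ctrl
o=ctrl.get_obs();r=modpts(o["ee_pos"],o["orientation"]);print(round(o["t"],2),{k:np.round(v,2) for k,v in r.items() if k!="pad"},"F rail",(Rr.T@o["ft_force"]).round(2),"M",(Rr.T@o["moment"]).round(2),o["width"].round(1),"ee",o["ee_pos"].round(2))
E
python3 st.py
```

```text
Traceback (most recent call last):
  File "st.py", line 3, in <module>
    o=ctrl.get_obs();r=modpts(o["ee_pos"],o["orientation"]);print(round(o["t"],2),{k:np.round(v,2) for k,v in r.items() if k!="pad"},"F rail",(Rr.T@o["ft_force"]).round(2),"M",(Rr.T@o["moment"]).round(2),o["width"].round(1),"ee",o["ee_pos"].round(2))
                                                                                                                                                                                                            ^^^^^^^^^^^^^^^^
AttributeError: 'float' object has no attribute 'round'
```

>>> send_rows([
  {"translation":[0,0,0],"twist":[0,0,0]},
  {"translation":[0,0,0],"twist":[0,0,0]},
  {"translation":[0,0,0],"twist":[0,0,0]},
  {"translation":[0,0,0],"twist":[0,0,0]},
  {"translation":[0,0,0],"twist":[0,0,0]},
  {"translation":[0,0,0],"twist":[0,0,0]},
  {"translation":[0,0,0],"twist":[0,0,0]},
  {"translation":[0,0,0],"twist":[0,0,0]},
  {"translation":[0,0,0],"twist":[0,0,0]},
  {"translation":[0,0,0],"twist":[0,0,0]},
])

```text
t: 16.25
ee_pos: [481.8, -117.8, 221.4]
orientation: [3.044, -0.188, 0.645]
ft_force: [0.8, 0.9, -1.9]
width: 40.2
```

```bash
sed -i 's/o\["width"\].round(1)/round(o["width"],1)/' st.py; python3 st.py
```

```text
16.25 {'tip': array([-19.72,  -0.41,  -2.25]), 'seat': array([-8.82, -0.42,  8.93]), 'tilt': np.float64(23.92), 'yawerr': np.float64(-0.04), 'roll': np.float64(0.08)} F rail [ 0.7   0.97 -1.91] M [-0.01  0.38  0.02] 40.2 ee [ 481.81 -117.85  221.42]
```

Run:
```python
from h import *
from workcell import ctrl
for i in range(4):
    d=ctrl.get_image("side"); o=ctrl.get_obs(); print(o["ee_pos"].round(2),o["ft_force"].round(2),o["orientation"].round(4))
np.savez("side3.npz",**d)
cv2.imwrite("pics/s3.png",cv2.resize(d["img"][115:195,300:405],(787,600),interpolation=cv2.INTER_CUBIC)[:,:,::-1])
```

```text
[ 481.8  -117.82  221.42] [-0.34  0.45 -2.66] [ 3.0442 -0.188   0.645 ]
[ 481.82 -117.85  221.44] [-0.3   0.69 -2.38] [ 3.0442 -0.188   0.6451]
[ 481.82 -117.83  221.45] [ 0.09  0.21 -1.5 ] [ 3.0442 -0.188   0.6451]
[ 481.83 -117.84  221.44] [ 0.05 -0.64 -2.12] [ 3.0442 -0.1881  0.6451]
```

View pics/s3.png

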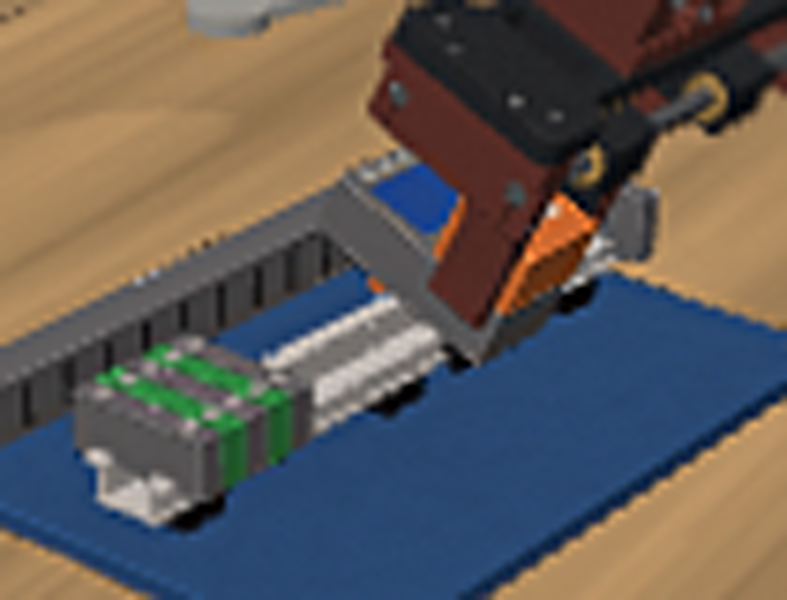

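Module sits just outside the near lip with no contact (crop px 470,350). Measured z is about 1 mm above what I commanded, so I correct down, then slide in.

>>> send_rows([
  {"translation":[0,0,-0.003],"twist":[0,0,0]},
  {"translation":[0,0,-0.006],"twist":[0,0,0]},
  {"translation":[0,0,-0.01],"twist":[0,0,0]},
  {"translation":[0,0,-0.01],"twist":[0,0,0]},
  {"translation":[0.007,-0.001,-0.01],"twist":[0,0,0]},
  {"translation":[0.014,-0.002,-0.01],"twist":[0,0,0]},
  {"translation":[0.021,-0.003,-0.01],"twist":[0,0,0]},
  {"translation":[0.028,-0.003,-0.01],"twist":[0,0,0]},
  {"translation":[0.035,-0.004,-0.01],"twist":[0,0,0]},
  {"translation":[0.035,-0.004,-0.01],"twist":[0,0,0]},
])

```text
t: 17.45
ee_pos: [485.4, -118.2, 220.4]
orientation: [3.044, -0.188, 0.645]
ft_force: [-0.3, -0.0, -1.7]
width: 39.8
```

```bash
python3 st.py
```

```text
17.45 {'tip': array([-16.05,  -0.35,  -3.22]), 'seat': array([-5.15, -0.37,  7.97]), 'tilt': np.float64(23.93), 'yawerr': np.float64(-0.03), 'roll': np.float64(0.08)} F rail [-0.31 -0.05 -1.75] M [ 0.05  0.36 -0.01] 39.8 ee [ 485.43 -118.24  220.45]
```

>>> send_rows([
  {"translation":[0.003,0,0],"twist":[0,0,0]},
  {"translation":[0.006,-0.001,0],"twist":[0,0,0]},
  {"translation":[0.009,-0.001,0],"twist":[0,0,0]},
  {"translation":[0.012,-0.001,0],"twist":[0,0,0]},
  {"translation":[0.015,-0.002,0],"twist":[0,0,0]},
  {"translation":[0.018,-0.002,0],"twist":[0,0,0]},
  {"translation":[0.021,-0.002,0],"twist":[0,0,0]},
  {"translation":[0.024,-0.003,0],"twist":[0,0,0]},
  {"translation":[0.024,-0.003,0],"twist":[0,0,0]},
  {"translation":[0.024,-0.003,0],"twist":[0,0,0]},
])

```text
t: 18.45
ee_pos: [487.7, -118.5, 220.4]
orientation: [3.044, -0.188, 0.645]
ft_force: [0.6, -0.1, -1.9]
width: 39.8
```

```bash
python3 st.py
```

```text
18.45 {'tip': array([-13.77,  -0.36,  -3.24]), 'seat': array([-2.87, -0.38,  7.94]), 'tilt': np.float64(23.92), 'yawerr': np.float64(-0.03), 'roll': np.float64(0.08)} F rail [ 0.59 -0.02 -1.94] M [ 0.03  0.32 -0.03] 39.8 ee [ 487.72 -118.54  220.43]
```

>>> send_rows([
  {"translation":[0.002,0,0],"twist":[0,0,0]},
  {"translation":[0.004,0,0],"twist":[0,0,0]},
  {"translation":[0.006,-0.001,0],"twist":[0,0,0]},
  {"translation":[0.008,-0.001,0],"twist":[0,0,0]},
  {"translation":[0.01,-0.001,0],"twist":[0,0,0]},
  {"translation":[0.012,-0.001,0],"twist":[0,0,0]},
  {"translation":[0.014,-0.002,0],"twist":[0,0,0]},
  {"translation":[0.015,-0.002,0],"twist":[0,0,0]},
  {"translation":[0.015,-0.002,0],"twist":[0,0,0]},
  {"translation":[0.015,-0.002,0],"twist":[0,0,0]},
])

```text
t: 19.45
ee_pos: [489.0, -118.7, 220.3]
orientation: [3.045, -0.188, 0.644]
ft_force: [-1.5, -1.0, -1.7]
width: 39.8
```

```bash
python3 st.py
```

```text
19.45 {'tip': array([-12.52,  -0.32,  -3.38]), 'seat': array([-1.62, -0.34,  7.79]), 'tilt': np.float64(23.89), 'yawerr': np.float64(-0.04), 'roll': np.float64(0.09)} F rail [-1.32 -1.21 -1.65] M [0.03 0.58 0.07] 39.8 ee [ 489.05 -118.69  220.33]
```

>>> send_rows([
  {"translation":[-0.005,0,0],"twist":[0,0,0]},
  {"translation":[-0.005,0,0.002],"twist":[0,0,0]},
  {"translation":[-0.005,0,0.004],"twist":[0,0,0]},
  {"translation":[-0.005,0,0.006],"twist":[0,0,0]},
  {"translation":[-0.005,0,0.008],"twist":[0,0,0]},
  {"translation":[-0.005,0,0.01],"twist":[0,0,0]},
  {"translation":[-0.005,0,0.012],"twist":[0,0,0]},
  {"translation":[-0.005,0,0.014],"twist":[0,0,0]},
  {"translation":[-0.005,0,0.015],"twist":[0,0,0]},
  {"translation":[-0.005,0,0.015],"twist":[0,0,0]},
])

```text
t: 20.45
ee_pos: [488.9, -118.8, 221.0]
orientation: [3.045, -0.188, 0.643]
ft_force: [7.3, -0.6, -21.2]
width: 40.2
```

```bash
python3 st.py
```

```text
20.45 {'tip': array([-12.85,  -0.43,  -2.78]), 'seat': array([-1.93, -0.45,  8.38]), 'tilt': np.float64(23.84), 'yawerr': np.float64(-0.04), 'roll': np.float64(0.09)} F rail [  7.29   0.33 -21.19] M [-0.1   0.43 -0.06] 40.2 ee [ 488.88 -118.76  221.  ]
```

Tongue proven under the lip: raising it gives -19 N. Now lower 1 mm, and ease the tilt to about 20° about the tip.

>>> send_rows([
  {"translation":[0,0,-0.005],"twist":[0,0,0]},
  {"translation":[0,0,-0.01],"twist":[0,0,0]},
  {"translation":[0.026,-0.003,0.001],"twist":[0.003,0.028,0]},
  {"translation":[0.053,-0.007,0.012],"twist":[0.007,0.055,0]},
  {"translation":[0.079,-0.01,0.023],"twist":[0.01,0.083,0]},
  {"translation":[0.106,-0.013,0.034],"twist":[0.014,0.111,0]},
  {"translation":[0.132,-0.016,0.045],"twist":[0.017,0.139,0]},
  {"translation":[0.132,-0.016,0.045],"twist":[0.017,0.139,0]},
  {"translation":[0.132,-0.016,0.045],"twist":[0.017,0.139,0]},
  {"translation":[0.132,-0.016,0.045],"twist":[0.017,0.139,0]},
])

```text
t: 21.45
ee_pos: [501.5, -120.2, 226.2]
orientation: [3.069, -0.19, 0.538]
ft_force: [0.3, -0.5, -10.0]
width: 39.8
```

```bash
python3 st.py
```

```text
21.45 {'tip': array([-13.38,  -0.31,  -2.94]), 'seat': array([-1.72, -0.33,  7.44]), 'tilt': np.float64(19.88), 'yawerr': np.float64(-0.04), 'roll': np.float64(0.09)} F rail [ 0.4  -0.44 -9.97] M [-0.01  0.68 -0.01] 39.8 ee [ 501.52 -120.22  226.23]
```

>>> send_rows([
  {"translation":[0.002,0,-0.002],"twist":[0,0,0]},
  {"translation":[0.004,0,-0.005],"twist":[0,0,0]},
  {"translation":[0.004,0,-0.005],"twist":[0,0,0]},
  {"translation":[0.004,0,-0.005],"twist":[0,0,0]},
  {"translation":[0.004,0,-0.005],"twist":[0,0,0]},
  {"translation":[0.004,0,-0.005],"twist":[0,0,0]},
  {"translation":[0.004,0,-0.005],"twist":[0,0,0]},
  {"translation":[0.004,0,-0.005],"twist":[0,0,0]},
  {"translation":[0.004,0,-0.005],"twist":[0,0,0]},
  {"translation":[0.004,0,-0.005],"twist":[0,0,0]},
])

```text
t: 22.45
ee_pos: [502.2, -120.3, 225.9]
orientation: [3.069, -0.19, 0.538]
ft_force: [-3.5, 0.7, -0.7]
width: 40.2
```

```bash
python3 st.py
```

```text
22.45 {'tip': array([-12.59,  -0.37,  -3.23]), 'seat': array([-0.93, -0.38,  7.16]), 'tilt': np.float64(19.9), 'yawerr': np.float64(-0.03), 'roll': np.float64(0.08)} F rail [-3.58  0.25 -0.7 ] M [ 0.06  1.08 -0.03] 40.2 ee [ 502.24 -120.33  225.92]
```

Hooked fully, forces small. Opening.

>>> send_rows([
  {"translation":[0,0,0],"twist":[0,0,0]},
  {"translation":[0,0,0],"twist":[0,0,0]},
  {"translation":[0,0,0],"twist":[0,0,0]},
  {"translation":[0,0,0],"twist":[0,0,0]},
  {"translation":[0,0,0],"twist":[0,0,0]},
  {"translation":[0,0,0],"twist":[0,0,0]},
  {"translation":[0,0,0],"twist":[0,0,0]},
  {"translation":[0,0,0],"twist":[0,0,0]},
  {"translation":[0,0,0],"twist":[0,0,0]},
  {"translation":[0,0,0],"twist":[0,0,0]},
], grip=-1)

```text
t: 23.45
ee_pos: [502.3, -120.3, 225.9]
orientation: [3.069, -0.19, 0.539]
ft_force: [-0.0, -0.2, -0.5]
width: 87.8
```

Run:
```python
from h import *
from workcell import ctrl
o=ctrl.get_obs();print(o["t"],o["ee_pos"],o["ft_force"],o["width"])
d=ctrl.get_image("side");np.savez("side4.npz",**d)
cv2.imwrite("pics/s4.png",cv2.resize(d["img"][115:195,300:405],(787,600),interpolation=cv2.INTER_CUBIC)[:,:,::-1])
```

```text
23.45 [ 502.31380585 -120.3334318   225.92864062] [-0.00844797 -0.16471108 -0.45990787] 87.81166604091875
```

View pics/s4.png

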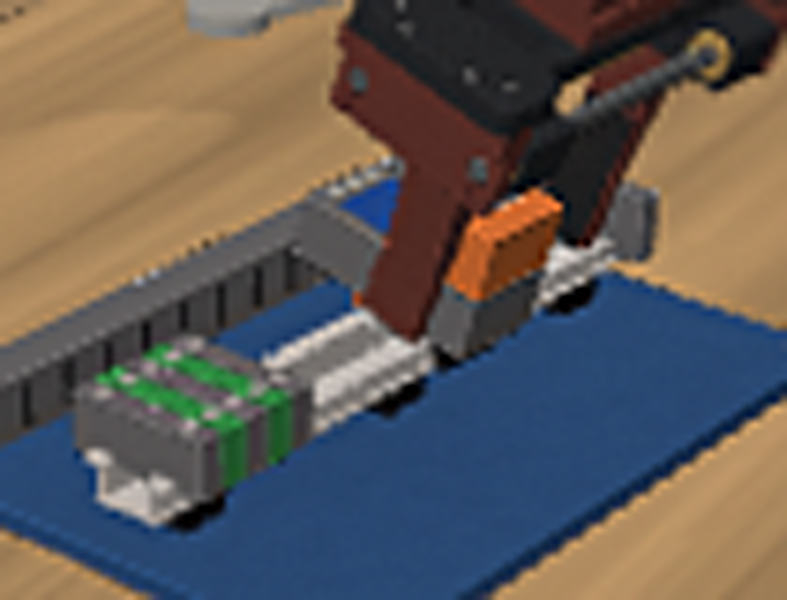

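Released: module leans on its own, clip end raised, fingers clear on both sides (crop: finger tip px 400,330, module edge 430+). Retract and go above the pad with shut, vertical fingers.

>>> send_rows([
  {"translation":[-0.04,0.005,0.11],"twist":[0,0,0]},
  {"translation":[-0.08,0.01,0.22],"twist":[0,0,0]},
  {"translation":[-0.12,0.015,0.34],"twist":[0,0,0]},
  {"translation":[-0.16,0.02,0.45],"twist":[0,0,0]},
  {"translation":[-0.2,0.025,0.56],"twist":[0,0,0]},
  {"translation":[-0.2,0.025,0.68],"twist":[0,0,0]},
  {"translation":[-0.1,0.01,0.8],"twist":[0.02,0.17,0]},
  {"translation":[0,0,0.8],"twist":[0.04,0.34,0]},
  {"translation":[0.15,-0.02,0.8],"twist":[0.06,0.51,0]},
  {"translation":[0.3,-0.04,0.8],"twist":[0.085,0.689,0]},
])

```text
t: 24.5
ee_pos: [532.8, -124.5, 307.2]
orientation: [-3.135, 0.195, 0.003]
ft_force: [0.4, 0.1, 0.9]
width: 87.6
```

>>> send_rows([
  {"translation":[0.1,-0.01,0],"twist":[0,0,0]},
  {"translation":[0.2,-0.02,0],"twist":[0,0,0]},
  {"translation":[0.3,-0.03,0],"twist":[0,0,0]},
  {"translation":[0.4,-0.045,0],"twist":[0,0,0]},
  {"translation":[0.5,-0.06,0],"twist":[0,0,0]},
  {"translation":[0.6,-0.07,0],"twist":[0,0,0]},
  {"translation":[0.74,-0.083,-0.1],"twist":[0,0,0]},
  {"translation":[0.74,-0.083,-0.2],"twist":[0,0,0]},
  {"translation":[0.74,-0.083,-0.31],"twist":[0,0,0]},
  {"translation":[0.74,-0.083,-0.31],"twist":[0,0,0]},
], grip=1)

```text
t: 25.5
ee_pos: [605.0, -132.4, 272.7]
orientation: [-3.134, 0.194, 0.006]
ft_force: [-1.8, -0.1, 0.2]
width: 11.2
```

Run:
```python
from h import *
from workcell import ctrl
d=ctrl.get_image("side");np.savez("side5.npz",**d)
o=ctrl.get_obs();R=cv2.Rodrigues(o["orientation"])[0]
print(o["t"],o["ee_pos"],o["ft_force"],o["width"],"tool z",R[:,2],"tips rail",Rr.T@(o["ee_pos"]+182*R[:,2]-S))
cv2.imwrite("pics/s5.png",cv2.resize(d["img"][115:195,300:405],(787,600),interpolation=cv2.INTER_CUBIC)[:,:,::-1])
```

```text
25.55 [ 605.3347857  -132.48066923  273.62792246] [-0.22261158 -0.55813538  0.26683772] 7.384774613972154 tool z [-0.00244168  0.00171655 -0.99999555] tips rail [19.50989549  0.22999973 56.62873312]
```

View pics/s5.png

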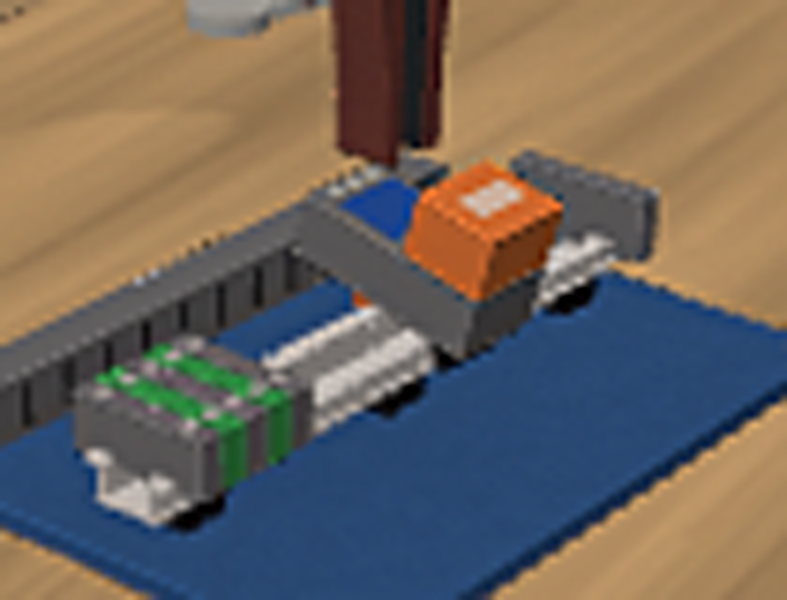

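Module leans stably on the rail, with the shut fingers hanging above the pad. Pressing down in steps.

>>> send_rows([
  {"translation":[0,0,-0.03],"twist":[0,0,0]},
  {"translation":[0,0,-0.06],"twist":[0,0,0]},
  {"translation":[0,0,-0.08],"twist":[0,0,0]},
  {"translation":[0,0,-0.1],"twist":[0,0,0]},
  {"translation":[0.005,0,-0.11],"twist":[0,0,0]},
  {"translation":[0.005,0,-0.12],"twist":[0,0,0]},
  {"translation":[0.005,0,-0.13],"twist":[0,0,0]},
  {"translation":[0.005,0,-0.14],"twist":[0,0,0]},
  {"translation":[0.005,0,-0.15],"twist":[0,0,0]},
  {"translation":[0.005,0,-0.16],"twist":[0,0,0]},
])

```text
t: 26.55
ee_pos: [606.8, -132.7, 258.9]
orientation: [-3.135, 0.194, -0.001]
ft_force: [0.1, 0.0, -0.0]
width: 0.2
```

```bash
cat > tp.py <<'E'
from h import *
from workcell import ctrl
o=ctrl.get_obs();R=cv2.Rodrigues(o["orientation"])[0]
print(round(o["t"],2),"F",(Rr.T@o["ft_force"]).round(1),"w",round(o["width"],1),"tips rail",(Rr.T@(o["ee_pos"]+182*R[:,2]-S)).round(2))
E
python3 tp.py
```

```text
26.55 F [ 0.1  0.  -0. ] w 0.2 tips rail [21.56  0.18 41.89]
```

>>> send_rows([
  {"translation":[0,0,-0.006],"twist":[0,0,0]},
  {"translation":[0,0,-0.012],"twist":[0,0,0]},
  {"translation":[0,0,-0.018],"twist":[0,0,0]},
  {"translation":[0,0,-0.024],"twist":[0,0,0]},
  {"translation":[0,0,-0.03],"twist":[0,0,0]},
  {"translation":[0,0,-0.036],"twist":[0,0,0]},
  {"translation":[0,0,-0.042],"twist":[0,0,0]},
  {"translation":[0,0,-0.048],"twist":[0,0,0]},
  {"translation":[0,0,-0.054],"twist":[0,0,0]},
  {"translation":[0,0,-0.06],"twist":[0,0,0]},
])

```text
t: 27.55
ee_pos: [607.3, -132.7, 253.4]
orientation: [-3.135, 0.194, -0.003]
ft_force: [0.6, -0.5, 3.8]
width: 0.6
```

```bash
python3 tp.py
```

```text
27.55 F [ 0.7 -0.4  3.8] w 0.6 tips rail [22.34  0.16 36.43]
```

>>> send_rows([
  {"translation":[0,0,-0.005],"twist":[0,0,0]},
  {"translation":[0,0,-0.01],"twist":[0,0,0]},
  {"translation":[0,0,-0.015],"twist":[0,0,0]},
  {"translation":[0,0,-0.02],"twist":[0,0,0]},
  {"translation":[0,0,-0.025],"twist":[0,0,0]},
  {"translation":[0,0,-0.03],"twist":[0,0,0]},
  {"translation":[0,0,-0.035],"twist":[0,0,0]},
  {"translation":[0,0,-0.04],"twist":[0,0,0]},
  {"translation":[0,0,-0.045],"twist":[0,0,0]},
  {"translation":[0,0,-0.05],"twist":[0,0,0]},
])

```text
t: 28.55
ee_pos: [608.6, -133.0, 249.8]
orientation: [-3.135, 0.194, -0.011]
ft_force: [4.1, 0.2, 9.3]
width: 0.9
```

```bash
python3 tp.py
```

```text
28.55 F [4.  0.7 9.3] w 0.9 tips rail [ 2.459e+01 -1.000e-02  3.283e+01]
```

>>> send_rows([
  {"translation":[0,0,-0.004],"twist":[0,0,0]},
  {"translation":[0,0,-0.008],"twist":[0,0,0]},
  {"translation":[0,0,-0.012],"twist":[0,0,0]},
  {"translation":[0,0,-0.016],"twist":[0,0,0]},
  {"translation":[0,0,-0.02],"twist":[0,0,0]},
  {"translation":[0,0,-0.024],"twist":[0,0,0]},
  {"translation":[0,0,-0.028],"twist":[0,0,0]},
  {"translation":[0,0,-0.032],"twist":[0,0,0]},
  {"translation":[0,0,-0.036],"twist":[0,0,0]},
  {"translation":[0,0,-0.04],"twist":[0,0,0]},
])

```text
t: 29.55
ee_pos: [609.8, -133.2, 247.1]
orientation: [3.135, -0.194, 0.017]
ft_force: [5.7, -0.5, 15.0]
width: 0.7
```

```bash
python3 tp.py
```

```text
29.55 F [ 5.7  0.2 15. ] w 0.7 tips rail [26.49 -0.1  30.15]
```

>>> send_rows([
  {"translation":[0,0,-0.003],"twist":[0,0,0]},
  {"translation":[0,0,-0.006],"twist":[0,0,0]},
  {"translation":[0,0,-0.009],"twist":[0,0,0]},
  {"translation":[0,0,-0.012],"twist":[0,0,0]},
  {"translation":[0,0,-0.015],"twist":[0,0,0]},
  {"translation":[0,0,-0.018],"twist":[0,0,0]},
  {"translation":[0,0,-0.021],"twist":[0,0,0]},
  {"translation":[0,0,-0.024],"twist":[0,0,0]},
  {"translation":[0,0,-0.027],"twist":[0,0,0]},
  {"translation":[0,0,-0.03],"twist":[0,0,0]},
])

```text
t: 30.55
ee_pos: [607.3, -132.7, 242.2]
orientation: [-3.135, 0.194, -0.003]
ft_force: [-1.5, 0.4, 15.5]
width: 0.4
```

```bash
python3 tp.py
```

```text
30.55 F [-1.5  0.2 15.5] w 0.4 tips rail [22.37  0.16 25.17]
```

Dropped to the pad height for a level module (25.2 mm), so it has snapped. Lifting away and looking.

>>> send_rows([
  {"translation":[0,0,0.03],"twist":[0,0,0]},
  {"translation":[0,0,0.1],"twist":[0,0,0]},
  {"translation":[0,0,0.2],"twist":[0,0,0]},
  {"translation":[0,0,0.3],"twist":[0,0,0]},
  {"translation":[0,0,0.4],"twist":[0,0,0]},
  {"translation":[0,0,0.5],"twist":[0,0,0]},
  {"translation":[0,0,0.65],"twist":[0,0,0]},
  {"translation":[0,0,0.8],"twist":[0,0,0]},
  {"translation":[0,0,1.0],"twist":[0,0,0]},
  {"translation":[0,0,1.0],"twist":[0,0,0]},
])

```text
t: 31.55
ee_pos: [607.8, -132.9, 344.5]
orientation: [-3.135, 0.194, -0.01]
ft_force: [-0.0, 0.6, -0.2]
width: 0.6
```

>>> send_rows([
  {"translation":[-0.1,0,0.1],"twist":[0,0,0]},
  {"translation":[-0.2,0,0.2],"twist":[0,0,0]},
  {"translation":[-0.35,0,0.3],"twist":[0,0,0]},
  {"translation":[-0.5,0,0.4],"twist":[0,0,0]},
  {"translation":[-0.65,0,0.5],"twist":[0,0,0]},
  {"translation":[-0.8,0,0.6],"twist":[0,0,0]},
  {"translation":[-0.9,0,0.7],"twist":[0,0,0]},
  {"translation":[-1.0,0,0.8],"twist":[0,0,0]},
  {"translation":[-1.0,0,0.8],"twist":[0,0,0]},
  {"translation":[-1.0,0,0.8],"twist":[0,0,0]},
])

```text
t: 32.55
ee_pos: [506.9, -132.7, 421.3]
orientation: [-3.135, 0.194, -0.002]
ft_force: [0.6, -1.0, 0.3]
width: 0.4
```

Run:
```python
from h import *
from workcell import ctrl
d=ctrl.get_image("side");t=ctrl.get_image("top");o=ctrl.get_obs();print(o["t"],o["ft_force"])
A=cv2.resize(d["img"][115:195,300:405],(600,457),interpolation=cv2.INTER_CUBIC)
cv2.imwrite("pics/s6.png",A[:,:,::-1])
W=lambda p:S+Rr@np.array(p,float)
P=[W(p) for p in([-2,-20,50],[-2,20,50],[-32,20,50],[-32,-20,50],[46,20,25],[46,-20,25])]
print("side crop px expected",((proj(d,P)-[300,115])*600/105).round(0).tolist())
def pad(p):return proj(d,[W(p)])
h=cv2.cvtColor(d["img"],cv2.COLOR_RGB2HSV)
m=mask(d,(5,150,90),(18,255,255),(320,120,400,175));M=cv2.moments(m,True);print("orange c",M['m10']/M['m00'],M['m01']/M['m00'],M['m00'])
for z in (t,):
  for n,lo,hi,b in(("orange top",(5,150,120),(18,255,255),(390,140,450,200)),):
    m=mask(z,lo,hi,b);c=cv2.minAreaRect(max(cv2.findContours(m,0,2)[0],key=cv2.contourArea));w=onz(z,cv2.boxPoints(c),85);print(n,[(Rr.T@(q-S)).round(1).tolist()[:2] for q in w])
```

```text
32.65 [ 0.47768117  0.2637061  -0.666701  ]
side crop px expected [[354.0, 120.0], [299.0, 147.0], [354.0, 165.0], [408.0, 137.0], [216.0, 169.0], [270.0, 143.0]]
orange c 360.9865470852018 144.46188340807174 223.0
orange top [[-10.5, -15.3], [-9.9, -20.3], [-27.7, -21.8], [-28.3, -16.7]]
```

View pics/s6.png

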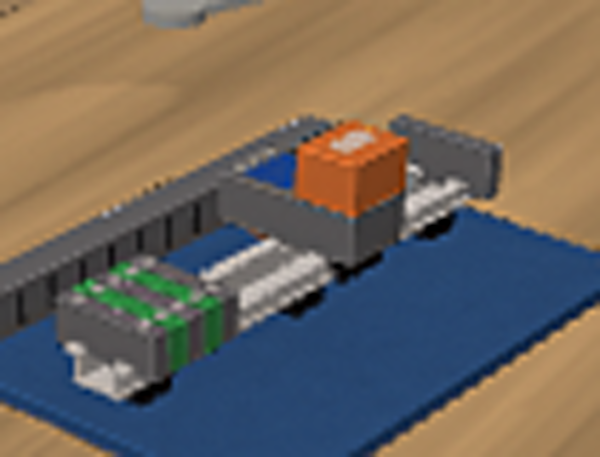

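The picture shows the module flat on the rail: orange-block corners at crop px (353,120), (299,148), (355,165), (409,138) against predicted (354,120), (299,147), (354,165), (408,137). Nothing is touched, so I hand in.

```bash
python3 -c "
from workcell import ctrl
print(ctrl.close_job())"
```

```text
the job is handed in; nothing more can be done
None
```

The relay module is mounted on the rail, hook under the near lip and clip end pressed down until it snapped; I handed the job in at about 33 s, with no verdict reported.

- **Hooking:** I gripped the module by the orange block and tilted it 24°. I slid the tongue under the near lip until the leg met the edge. A light upward pull gave about 19 N, which confirmed the tongue was under the lip.
- **Leaning:** I eased the tilt to 20° and let go. The picture showed the module leaning on its own with the fingers clear.
- **Snapping:** I pressed the blue pad with shut fingers. The highest reading at the end of a step was about 15 N; I had no readings within a step. The fingertips then dropped to 25.2 mm above the rail top, which matches 25.5 mm for a level module.
- **Final check:** After I took the gripper away, the orange block's corners in the side picture lay within about 1 px (enlarged crop) of where a flat, square module should be, and the wrist force was about zero.
- **Checks that disagreed or failed:**
  - The clip-end corner looked about 9 px lower in the enlarged side crop than predicted. I took it as not raised.
  - The last top-view measurement of the orange block caught only part of it, so I ignored it.
  - I could not see the clip itself directly.
  - I did not re-measure the other objects on the bench. There was no sign that anything had touched them.

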